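# Take the trapped interlock key out of its socket and hang it up, dial face outward

## Robot

A 6-joint arm with a two-finger parallel gripper is mounted at the origin on a cart in front of the work surface, level with it; the furniture and walls round the work are solid. World frame = base frame: x ahead of the robot, y to its left, z up, the work surface at z = 0. Lengths are in m, angles in rad, forces in N, time in s.
With the tool pointing down it reaches from about 0.3 to 1 m from the base axis. Payload 5.1 kg.
Tool frame: the origin (TCP) lies at the very end of the fingers, on their centre line; the grasp point (between the pads) lies 19 mm behind it; z points along the fingers, y is the direction in which the jaws open and shut (so a half turn about z gives the same grasp; the last joint's range is limited). The gripper opens to 95 mm and grips with 3 to 60 N. Pads are 20 mm wide; open, the fingers measure 119 mm over their backs; the gripper's body (75 mm by 180 mm) begins 59 mm behind the grasp point.
Start: joints at [1.064, 0.124, 1.65, -0, 1.367, -0.083], TCP at [0.267, 0.592, 0.215] pointing down, gripper open.
Joint ranges: [-2.61, 2.61], [-1.02, 2.33], [0.03, 2.71], [-1.35, 4.49], [0.32, 2.68], [-2.91, 2.91]. Speed limits (rad/s): [2.57, 2.57, 3.14, 3.14, 3.14, 3.14].

## Interface

Orientations are given as a unit quaternion [w, x, y, z].
In Python, from cell import manip gives the robot as it stands.
- The arm moves only by the shell command python3 -m handwheel 'ROWS' [FORCE]. ROWS is a JSON object of lists of equal length, an entry for each row: "turn": the turn, a rotation vector about the tool's x, y, z in degrees, a list of three; "delta_pos": the shift along the tool's x, y, z in mm, a list of three; "fingers": the closure in counts, from 0 (fully open) to 255 (shut). In form: {"turn": [[rx, ry, rz], ...], "delta_pos": [[dx, dy, dz], ...], "fingers": [fingers, ...]}. A call has exactly 8 rows; each row shifts and turns the pose as measured when the row begins, along the tool's axes as they then stand; what a row does not reach is not made up. A row lasts 1/12 s, in which the tool goes at most 41.7 mm and 7.16 degrees, less where a joint would pass 70% of its speed; a pose out of reach is approached as far as the arm can. A call is refused whole if a number of a shift passes 41.7 or a number of a turn 7.16, either way. A call with a gripper value outside its range is refused whole. The fingers move at their own pace and stop on an object; FORCE is the grip in N (left out, the last holds). Time passes only in rows, so rows that do not move let the fingers close, or fill a call up. It gives the time, the measured TCP pose, the force and the opening at its end, in the units of the state.
- manip.sense(): the state, without advancing time (a new reading comes with each control period).
- manip.grab_frame(name): name is "scene" or "side" or "wrist"; returns the picture (420x560x3 uint8, red, green, blue); there is no depth.
- manip.get_calibration(name): a dict with "camera_matrix" (3x3 intrinsics, pixels), "R" (3x3) and "t" (3): a world point X has camera coordinates R X + t; the wrist camera has in their place "hand_eye" (4x4, takes a point from camera to tool coordinates, whose origin is the TCP and whose axes are the flange's). Camera axes: x right, y down, z forward; pixel columns grow to the right and rows downward; lengths in m; the calibration is good to about 2 mm. A picture is of the moment at which its call begins: read the wrist's pose just before it. get_calibration takes no time and is no camera call.
- manip.job_done(): hands the job in, once; it reports no verdict.
The state is a dict: "clock": time; "joint_pos": joint angles; "qvel": joint speeds; "joint_torque": joint torques, N m; "tool_pos": TCP position; "ee_rot": TCP orientation; "contact_force": force on the tool from outside, world axes, zero at the start; "ft_torque": the same for the moment, N m; "width": opening from 0.0 (shut) to 1.0 (fully open).
Only numpy, scipy, OpenCV 4.12 (cv2) and the standard library are available. Lean on these libraries where they do the work, as an engineer would, in place of code of your own. Each camera call takes 0.05 s, during which the arm holds its last target.

## Task

The press is being taken out of service: turn the interlock key in its socket until its wings line up with the slot in the guard, lift it out, and hang it by its eye on the hook of the stand with the yellow marked face pointing outward, away from the post. Let it hang freely and leave the tools and other things nearby where they are.

Things in the scene. Friction and masses are not known exactly. Their poses are not given: they have to be found in the camera images.
- key: Loose interlock key, 140 g, 146 mm tall, standing upright in the socket at the start; origin at the centre of its foot, z up along it. Two flat wings across the foot: 56 mm overall along y, 8 mm thick in x, 16 mm high. Then a round 18 mm shank up to 56 mm (23 mm collar at 46 to 52 mm), then the flat head plate, in the same y-z plane as the wings, up to 146 mm.
- key_tab (a point): Middle of the head's top tab, 132 mm above the foot: the place to grip, across its 8 mm thickness (the key's x). The tab is 44 mm wide (y) and reaches from 119 to 146 mm; below it the head is 56 mm wide from 75 to 119 mm and 44 mm wide from 56 to 75 mm.
- key_eye (a point): Centre of the round 26 mm eye through the head plate (through along the key's x), 97 mm above the foot; its upper edge is 110 mm above the foot.
- key_front (a point): A point in the air 80 mm from the eye, straight out from the marked face (along the key's -x). That side of the head is yellow with black graduation marks; the other side (+x) is plain grey.
- socket: Fixed box, 104 x 104 x 36 mm (foot plate 130 mm along x), blue walls, steel guard plate on top. Origin at the centre of its underside on the bench. The key stands at the centre on the inner floor, 4 mm up. At the start the wings stand across the slot, under the guard: the key turns freely but cannot be lifted; it comes out only with the wings along the slot, either way round.
- guard_slot (a point): Centre of the opening in the guard plate, at the plate's upper side, 36 mm above the bench (underside 30 mm). The opening is a slot 66 mm long along the socket's y and 14 mm wide along its x, widened in the middle to a 26 x 26 mm square.
- hook_stand: Fixed stand, base plate 130 x 100 x 10 mm, 12 mm post; origin on the bench under the middle of the hook's bar. The hook is a level bar, 7 mm thick, axis 160 mm above the bench, from the post (45 mm along the stand's +x) out to the tip (45 mm along its -x), which turns up and ends in a small ball, top 171 mm above the bench, the stand's highest point. Outward is the stand's -x.
- hook_seat (a point): Middle of the hook's bar, on the bar's axis, 160 mm above the bench. With the key hanging, its eye centre is about 10 mm below this height.
- cutters: Loose side cutters with black handles, 146 x 52 x 14 mm, lying on the bench; leave alone. Origin at the centre of the underside.
- foam: Loose yellow foam block, 55 x 85 x 38 mm; leave alone. Origin at the centre of the underside.
- jar: Loose green jar with a white lid, 60 x 60 x 86 mm, upright; leave alone. Origin at the centre of the underside.
- driver: Loose screwdriver with a blue handle, 24 x 185 x 24 mm; leave alone. Origin at the centre of the underside.
Not all that is in view belongs to the job. There is more than one size of the key; the one meant has the size given above. Of the things shaped like the hook_stand, the dark steel one is meant.

How it is judged:
On the way:
1. the key has been drawn straight up out of the socket's guard, its foot more than 45 mm above the bench and still over the socket (z of key in the frame of socket above 0.045 m and horizontal distance between key and socket below 0.04 m).
At the end, for the whole second after the job is handed in: The key hangs at rest by its eye on the hook's bar: eye centre within 43 mm of the middle of the bar along it, within 12 mm sideways and 4 to 16 mm below the bar's axis, key upright within 0.3 rad, its yellow marked face outward (away from the post) within 0.75 rad (x of key_eye in the frame of hook_seat between -0.043 and 0.043 m and y of key_eye in the frame of hook_seat between -0.012 and 0.012 m and z of key_eye in the frame of hook_seat between -0.016 and -0.004 m and angle between key's own z axis and vertical below 0.3 rad and angle between the x axis of key and the x axis of hook_stand, either way round below 0.75 rad and x of key_front in the frame of hook_seat below 0 m and contact force between key and hook_stand above 0.3 N and linear speed of key below 0.05 m/s); the robot touches nothing.
It fails at once if a tool or other thing nearby was pushed more than 30 mm or tipped (distance of any of cutters, foam, jar, driver from where it was at the start of the episode above 0.03 m or angle between jar's own z axis and vertical above 0.5 rad).
It also fails if it takes over 67 s, if anything falls off the work surface, if the arm or the gripper's body presses on something with over 40 N, if the wrist force passes 120 N, or if a joint passes its speed limit or range.

## Working session

There is one attempt and no reset: what is moved stays moved. The work goes in short steps, Python scripts to look and compute and a shell command to move; the robot and the scene stay as the last step left them, time stands still between calls to the robot, and variables do not carry over. Pictures are saved under pics/ and viewed, and the job is handed in when it is done.

```bash
mkdir -p pics; ls; python3 - <<'E'
from cell import manip
import cv2,numpy as np
np.set_printoptions(precision=4,suppress=True)
print(manip.sense())
for n in ["scene","side","wrist"]:
    im=manip.grab_frame(n); cv2.imwrite(f"pics/{n}0.png",im[:,:,::-1])
    print(n,manip.get_calibration(n))
E
```

```text
pics
{'clock': 0.0, 'joint_pos': array([ 1.0644,  0.1245,  1.6516, -0.    ,  1.3675, -0.0826]), 'qvel': array([-0.0014, -0.0009, -0.    , -0.0001, -0.0013,  0.0004]), 'joint_torque': array([  0.0009, -41.7596, -35.9938,   0.0774,   0.0491,  -0.0002]), 'tool_pos': array([0.267 , 0.5919, 0.2134]), 'ee_rot': array([-0.0003,  0.2103,  0.9776, -0.001 ]), 'contact_force': array([-0.3532,  0.1166, -0.12  ]), 'ft_torque': array([-0.0036,  0.0048,  0.0266]), 'width': 0.9988373071298755}
scene {'camera_matrix': array([[418.3037,   0.    , 271.8154],
       [  0.    , 418.3037, 205.5316],
       [  0.    ,   0.    ,   1.    ]]), 'R': array([[ 0.5372, -0.8432,  0.0213],
       [-0.4375, -0.3001, -0.8477],
       [ 0.7212,  0.4461, -0.5301]]), 't': array([-0.411 ,  0.3115,  0.7535])}
side {'camera_matrix': array([[519.7177,   0.    , 280.0218],
       [  0.    , 519.7177, 203.2701],
       [  0.    ,   0.    ,   1.    ]]), 'R': array([[-0.9773, -0.2118, -0.0027],
       [-0.1387,  0.6492, -0.7478],
       [ 0.1601, -0.7305, -0.6639]]), 't': array([0.5099, 0.2571, 1.1377])}
wrist {'camera_matrix': array([[343.9005,   0.    , 285.0446],
       [  0.    , 343.9005, 212.0217],
       [  0.    ,   0.    ,   1.    ]]), 'hand_eye': array([[ 0.0006, -0.9694, -0.2455,  0.0681],
       [ 1.    ,  0.0005,  0.0007,  0.0012],
       [-0.0006, -0.2455,  0.9694, -0.17  ],
       [ 0.    ,  0.    ,  0.    ,  1.    ]])}
```

View pics/scene0.png

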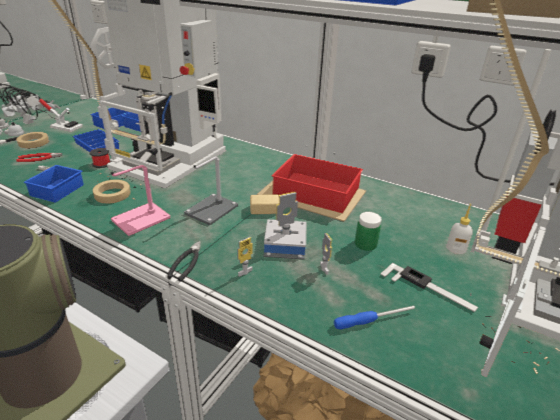

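View pics/side0.png

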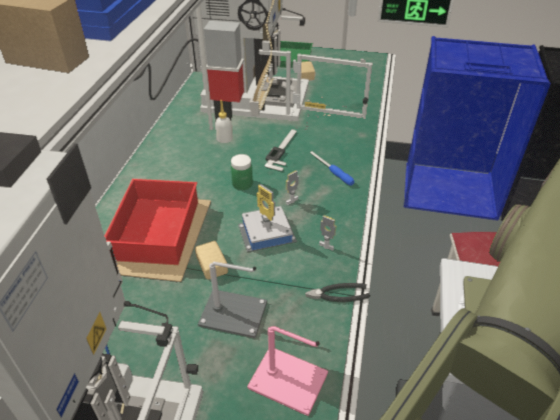

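View pics/wrist0.png

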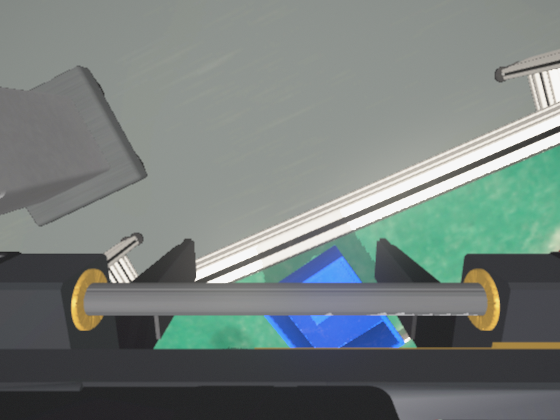

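Scene view: three key-like things, at scene px (287,215) in the blue-walled socket, and smaller ones at (245,250) and (326,252) on the open bench. The first fits: it stands in the socket and is the largest. There are two stands, dark grey at (212,205) and pink at (145,215), and the dark one is meant. I'll confirm with enlarged crops.

```bash
python3 - <<'E'
import cv2,numpy as np
a=cv2.imread("pics/scene0.png")[150:290,175:355]; b=cv2.imread("pics/side0.png")[165:345,190:350]
cv2.imwrite("pics/c1.png",cv2.resize(a,None,fx=4.2,fy=4.2,interpolation=cv2.INTER_CUBIC))
cv2.imwrite("pics/c2.png",cv2.resize(b,None,fx=3.3,fy=3.3,interpolation=cv2.INTER_CUBIC))
E
```

```text
(no output)
```

View pics/c1.png

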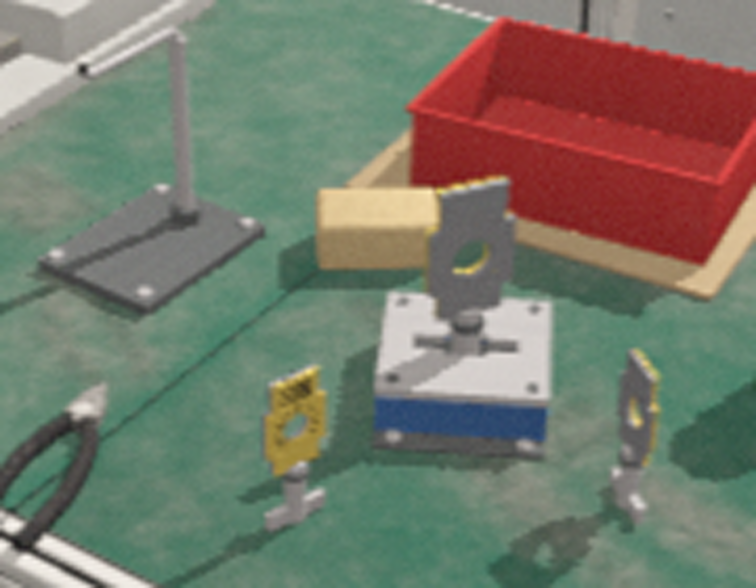

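View pics/c2.png

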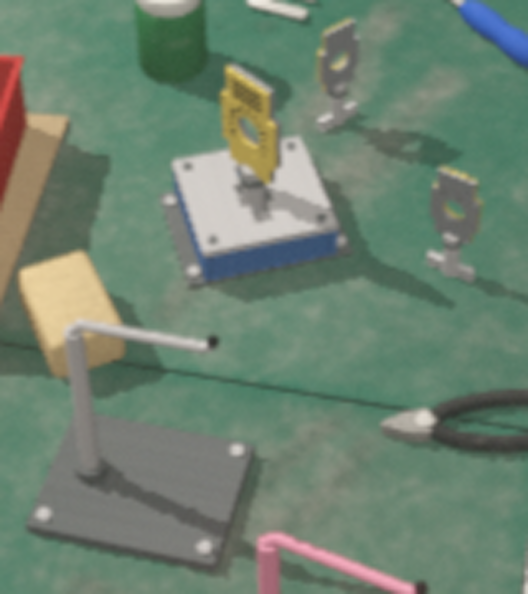

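```bash
cat > h.py <<'E'
import numpy as np,cv2
from scipy.optimize import least_squares
from scipy.spatial.transform import Rotation as R
from cell import manip
np.set_printoptions(precision=4,suppress=True)
C={n:manip.get_calibration(n) for n in("scene","side")}
def proj(n,X):
    c=C[n]; p=np.asarray(X)@np.array(c["R"]).T+c["t"]; q=p@np.array(c["camera_matrix"]).T; return q[:,:2]/q[:,2:]
def W(p,X):
    c,s=np.cos(p[2]),np.sin(p[2]); X=np.asarray(X,float)
    return np.c_[p[0]+c*X[:,0]-s*X[:,1],p[1]+s*X[:,0]+c*X[:,1],X[:,2]]
def fit(obs,p0):
    f=lambda p:np.concatenate([(proj(n,W(p,X))-np.array(U)).ravel() for n,X,U in obs])
    r=least_squares(f,p0,loss="soft_l1"); return r.x,f(r.x).reshape(-1,2)
E
python3 - <<'E'
from h import *
for n in C: print(n,"cam at",-np.array(C[n]["R"]).T@C[n]["t"])
sc=lambda P:np.array(P)/4.2+[175,150]-0.4
sd=lambda P:np.array(P)/3.3+[190,165]-0.35
h=.052
def best(mk,starts):
    r=[fit(mk,s) for s in starts]; r.sort(key=lambda t:np.abs(t[1]).sum()); return r[0]
# socket: side names unordered up to quarter turn: scene TL,TR,BR,BL
sq=[(h,-h,.036),(h,h,.036),(-h,h,.036),(-h,-h,.036)]
A=sc([(388,295),(551,303),(548,402),(375,394)])
# side: which corner is which: try the 4 rotations
B=sd([(173,162),(300,138),(335,232),(205,250)])
for k in range(4):
    Bk=np.roll(B,k,axis=0)
    r=best([("scene",sq,A),("side",sq,Bk)],[(.6,.2,a) for a in np.arange(-3,3.2,1)])
    print("socket",k,r[0],np.abs(r[1]).mean(),)
key_s=[(.004,-.022,.15),(.004,.022,.15)]; 
key_d=[(-.004,.022,.15),(-.004,-.022,.15),(-.004,.028,.123)]
r=best([("scene",key_s,sc([(443,190),(509,178)])),("side",key_d,sd([(228,67),(270,88),(222,95)]))],[(.6,.2,a) for a in np.arange(-3,3.2,1)])
print("key",r[0],r[1])
# stand
st=[(.045,0,.16),(-.045,0,.165)]
r=best([("scene",st,sc([(180,38),(84,70)])),("side",st,sd([(75,328),(212,342)]))],[(.6,.4,a) for a in np.arange(-3,3.2,1)])
print("stand",r[0],r[1])
p=r[0]
for n,f,o,s in(("scene",4.2,(175,150),0),("side",3.3,(190,165),0)):
    X=W(p,[(a,b,.01) for a in(-.065,.065) for b in(-.05,.05)]); print(n,((proj(n,X)-o)*f))
E
```

```text
scene cam at [-0.1863 -0.5892  0.6722]
side cam at [0.3518 0.7722 0.9489]
socket 0 [ 0.59   -0.153  -2.6188] 15.108130193302646
socket 1 [ 0.5906 -0.1517 -1.0856] 16.22098585583288
socket 2 [ 0.5916 -0.1516 -2.5925] 14.42732958880178
socket 3 [ 0.5949 -0.1738  3.1549] 15.133106766823422
key [ 0.5892 -0.1531  4.2007] [[ 0.0744  2.3153]
 [-0.1395  1.1546]
 [-0.6999  0.1457]
 [ 0.0841  1.609 ]
 [-0.3237 -0.8774]]
stand [ 0.5948  0.1097 -0.0346] [[-0.7027 -1.5534]
 [-0.2402  0.8016]
 [-0.6503 -2.1754]
 [ 0.3197  0.1152]]
scene [[134.2159 314.3709]
 [ 24.5876 265.2174]
 [257.7827 230.3222]
 [151.4236 187.702 ]]
side [[268.759  443.7518]
 [228.5409 565.3067]
 [ 88.3833 407.2879]
 [ 37.3812 523.8783]]
```

```bash
python3 - <<'E'
from h import *
sc=lambda P:np.array(P)/4.2+[175,150]-0.4
sd=lambda P:np.array(P)/3.3+[190,165]-0.35
h=.052
sq=[(-h,-h,.036),(-h,h,.036),(h,h,.036),(h,-h,.036)]
A=sc([(388,295),(551,303),(548,402),(375,394)])
B=sd([(173,162),(300,138),(335,232),(205,250)])
for k in range(4):
    Bk=np.roll(B,k,axis=0)
    rs=[fit([("scene",sq,A),("side",sq,Bk)],(.59,-.15,a)) for a in np.arange(-3,3.2,1)]
    r=min(rs,key=lambda t:np.abs(t[1]).sum())
    print("socket",k,r[0],np.abs(r[1]).mean())
    if np.abs(r[1]).mean()<5:
      p=r[0]; print(r[1])
      # slot ends and foot plate
      for n,f,o in(("scene",4.2,(175,150)),("side",3.3,(190,165))):
        print(n,(proj(n,W(p,[(0,-.033,.036),(0,.033,.036),(.065,-.04,0),(.065,.04,0),(-.065,-.04,0),(-.065,.04,0)]))-o)*f)
E
```

```text
socket 0 [ 0.5894 -0.15    2.1236] 8.7606928237875
socket 1 [ 0.5898 -0.1523 -2.6525] 0.4857839121239813
[[ 0.1414 -0.2822]
 [-0.4193  0.1636]
 [-0.1283 -0.0821]
 [-0.3881 -0.8516]
 [-0.4396  0.562 ]
 [-0.0729 -0.4901]
 [ 0.0605 -0.5884]
 [ 0.8707 -2.2318]]
scene [[410.005  340.4101]
 [516.0476 347.0828]
 [388.8384 450.8853]
 [521.7152 459.7129]
 [405.7739 327.3144]
 [526.1539 334.8408]]
side [[263.5459 219.758 ]
 [241.7962 162.6657]
 [347.7319 242.723 ]
 [318.6682 174.6663]
 [183.9084 276.3533]
 [161.2277 205.5572]]
socket 2 [ 0.5904 -0.1505 -1.1175] 8.62864654130869
socket 3 [ 0.59   -0.1495  0.4629] 16.085743806823608
```

```bash
cat >> h.py <<'E'
def st():
    s=manip.sense(); q=np.array(s["ee_rot"]); return s,np.array(s["tool_pos"]),R.from_quat(q[[1,2,3,0]])
def tool(yaw):  # pointing down, tool y at world angle yaw
    y=np.array([np.cos(yaw),np.sin(yaw),0]); z=np.array([0,0,-1.]); return R.from_matrix(np.c_[np.cross(y,z),y,z])
def info():
    s,p,r=st(); y=r.as_matrix()[:,1]; print("t %.2f"%s["clock"],"pos",p*1000,"yaw %.2f"%np.degrees(np.arctan2(y[1],y[0])),"zaxis",r.as_matrix()[:,2],"F",s["contact_force"],"w %.3f"%s["width"],"j6 %.2f"%s["joint_pos"][5])
def plan(target,yaw,N,zsign=None,v=41):
    """N rows to target; yaw in rad; zsign +1 forces tool-z rotation positive"""
    s,p,r=st(); rt=tool(yaw)
    y0=r.as_matrix()[:,1]; d=-(yaw-np.arctan2(y0[1],y0[0])); d=(d+np.pi)%(2*np.pi)-np.pi
    if zsign and d*zsign<0: d+=zsign*2*np.pi
    print("rot total",np.degrees(d),"dist",np.linalg.norm(np.array(target)-p)*1e3)
    y0a=np.arctan2(y0[1],y0[0]); T=[];D=[]; cp,cr=p,r
    for i in range(N):
        tp=p+(np.array(target)-p)*(i+1)/N; tr=tool(y0a-d*(i+1)/N)
        dp=cr.inv().apply(tp-cp)*1e3; w=np.degrees((cr.inv()*tr).as_rotvec())
        D.append(np.round(dp,1).tolist());T.append(np.round(w,1).tolist()); cp,cr=tp,tr
    for k in range(0,N,8): print("turn",T[k:k+8],"\ndelta",D[k:k+8])
E
python3 - <<'E'
from h import *
def tri(a,b):
    P=[np.array(C[n]["camera_matrix"])@np.c_[C[n]["R"],C[n]["t"]] for n in("scene","side")]
    X=cv2.triangulatePoints(P[0],P[1],np.array(a,float),np.array(b,float)).ravel(); return X[:3]/X[3]
print("press frame",tri((103,103),(178,330)),tri((103,103),(117,326)),tri((157,122),(117,326)),tri((157,122),(178,330)))
plan((.59,-.152,.26),-2.083,32,1)
E
```

```text
press frame [0.5609 0.3953 0.3146] [0.6195 0.4307 0.3239] [0.6996 0.3506 0.2232] [0.6253 0.3161 0.2221]
rot total 185.06595679956612 dist 812.4411513577317
turn [[-0.1, -0.0, 5.8], [0.0, 0.0, 5.8], [0.0, 0.0, 5.8], [0.0, 0.0, 5.8], [0.0, 0.0, 5.8], [0.0, 0.0, 5.8], [0.0, 0.0, 5.8], [0.0, 0.0, 5.8]] 
delta [[-18.8, -17.0, -1.4], [-20.4, -15.1, -1.4], [-21.8, -12.9, -1.4], [-23.0, -10.7, -1.4], [-23.9, -8.3, -1.4], [-24.7, -5.8, -1.4], [-25.1, -3.3, -1.4], [-25.3, -0.8, -1.4]]
turn [[0.0, 0.0, 5.8], [0.0, 0.0, 5.8], [0.0, 0.0, 5.8], [0.0, 0.0, 5.8], [0.0, 0.0, 5.8], [0.0, 0.0, 5.8], [0.0, 0.0, 5.8], [0.0, 0.0, 5.8]] 
delta [[-25.3, 1.8, -1.4], [-25.0, 4.3, -1.4], [-24.4, 6.8, -1.4], [-23.6, 9.2, -1.4], [-22.6, 11.6, -1.4], [-21.3, 13.8, -1.4], [-19.8, 15.9, -1.4], [-18.1, 17.8, -1.4]]
turn [[0.0, 0.0, 5.8], [0.0, 0.0, 5.8], [0.0, 0.0, 5.8], [0.0, 0.0, 5.8], [0.0, 0.0, 5.8], [0.0, 0.0, 5.8], [0.0, 0.0, 5.8], [0.0, 0.0, 5.8]] 
delta [[-16.2, 19.5, -1.4], [-14.2, 21.0, -1.4], [-12.0, 22.3, -1.4], [-9.6, 23.4, -1.4], [-7.2, 24.3, -1.4], [-4.8, 24.9, -1.4], [-2.2, 25.3, -1.4], [0.3, 25.3, -1.4]]
turn [[0.0, 0.0, 5.8], [0.0, 0.0, 5.8], [0.0, 0.0, 5.8], [0.0, 0.0, 5.8], [0.0, 0.0, 5.8], [0.0, 0.0, 5.8], [0.0, 0.0, 5.8], [0.0, 0.0, 5.8]] 
delta [[2.9, 25.2, -1.4], [5.4, 24.8, -1.4], [7.9, 24.1, -1.4], [10.3, 23.2, -1.4], [12.5, 22.0, -1.4], [14.7, 20.6, -1.4], [16.7, 19.1, -1.4], [18.5, 17.3, -1.4]]
```

```bash
python3 -m handwheel '{"turn":[[0,0,5.8],[0,0,5.8],[0,0,5.8],[0,0,5.8],[0,0,5.8],[0,0,5.8],[0,0,5.8],[0,0,5.8]],"delta_pos":[[-19,-17,-3],[-20,-15,-3],[-22,-13,-3],[-23,-11,-3],[-24,-8,-3],[-25,-6,-3],[-25,-3,-3],[-25,-1,-3]],"fingers":[0,0,0,0,0,0,0,0]}' 20
python3 -c "
from h import *
info();plan((.59,-.152,.26),-2.083,24,1)"
```

```text
clock: 0.82
tool_pos: [0.3442, 0.3992, 0.2331]
ee_rot: [-0.0, 0.591, 0.807, -0.005]
contact_force: [0.4, -0.2, 0.5]
width: 0.999
t 0.82 pos [344.1979 399.2228 233.0809] yaw 17.61 zaxis [-0.0066 -0.0076 -0.9999] F [ 0.3838 -0.2308  0.5497] w 0.999 j6 0.45
rot total 136.95374669337974 dist 604.1439088119876
turn [[-0.5, 0.3, 5.7], [0.0, 0.0, 5.7], [0.0, 0.0, 5.7], [0.0, 0.0, 5.7], [0.0, 0.0, 5.7], [0.0, 0.0, 5.7], [0.0, 0.0, 5.7], [0.0, 0.0, 5.7]] 
delta [[-25.0, 2.8, -1.0], [-24.6, 5.3, -1.1], [-23.9, 7.7, -1.1], [-23.1, 10.0, -1.1], [-21.9, 12.3, -1.1], [-20.6, 14.4, -1.1], [-19.1, 16.4, -1.1], [-17.4, 18.2, -1.1]]
turn [[0.0, 0.0, 5.7], [0.0, 0.0, 5.7], [0.0, 0.0, 5.7], [0.0, 0.0, 5.7], [0.0, 0.0, 5.7], [0.0, 0.0, 5.7], [0.0, 0.0, 5.7], [0.0, 0.0, 5.7]] 
delta [[-15.5, 19.8, -1.1], [-13.4, 21.3, -1.1], [-11.2, 22.5, -1.1], [-8.9, 23.5, -1.1], [-6.5, 24.3, -1.1], [-4.1, 24.8, -1.1], [-1.6, 25.1, -1.1], [0.9, 25.1, -1.1]]
turn [[0.0, 0.0, 5.7], [0.0, 0.0, 5.7], [0.0, 0.0, 5.7], [0.0, 0.0, 5.7], [0.0, 0.0, 5.7], [0.0, 0.0, 5.7], [0.0, 0.0, 5.7], [0.0, 0.0, 5.7]] 
delta [[3.4, 24.9, -1.1], [5.8, 24.5, -1.1], [8.2, 23.8, -1.1], [10.6, 22.8, -1.1], [12.8, 21.7, -1.1], [14.9, 20.3, -1.1], [16.8, 18.7, -1.1], [18.6, 16.9, -1.1]]
```

Tracks well.

```bash
python3 -m handwheel '{"turn":[[-0.5,0.3,5.8],[0,0,5.8],[0,0,5.8],[0,0,5.8],[0,0,5.8],[0,0,5.8],[0,0,5.8],[0,0,5.8]],"delta_pos":[[-25,3,-3],[-25,5,-3],[-24,8,-3],[-23,10,-3],[-22,12,-3],[-21,14,-3],[-19,16,-3],[-17,18,-3]],"fingers":[0,0,0,0,0,0,0,0]}' && python3 -m handwheel '{"turn":[[0,0,5.8],[0,0,5.8],[0,0,5.8],[0,0,5.8],[0,0,5.8],[0,0,5.8],[0,0,5.8],[0,0,5.8]],"delta_pos":[[-15,20,-2],[-13,21,-2],[-11,22,-2],[-9,23,-2],[-6,24,-2],[-4,25,-2],[-2,25,-2],[1,25,-2]],"fingers":[0,0,0,0,0,0,0,0]}'
python3 -c "
from h import *
info();plan((.59,-.152,.26),-2.083,8,1)"
```

```text
clock: 1.48
tool_pos: [0.4214, 0.203, 0.2559]
ee_rot: [0.0, 0.871, 0.492, -0.001]
contact_force: [0.1, -0.2, -0.1]
width: 1.0
clock: 2.15
tool_pos: [0.4892, 0.0055, 0.2712]
ee_rot: [0.001, 0.996, 0.088, -0.002]
contact_force: [0.9, -0.0, -0.4]
width: 1.001
t 2.15 pos [489.2059   5.5147 271.1595] yaw -79.94 zaxis [-0.0029 -0.0016 -1.    ] F [ 0.9337 -0.0341 -0.398 ] w 1.001 j6 1.30
rot total 39.40608662058376 dist 187.33622764793458
turn [[0.1, 0.2, 4.9], [0.0, 0.0, 4.9], [0.0, 0.0, 4.9], [0.0, 0.0, 4.9], [0.0, 0.0, 4.9], [0.0, 0.0, 4.9], [0.0, 0.0, 4.9], [0.0, 0.0, 4.9]] 
delta [[9.0, 21.6, 1.4], [10.8, 20.7, 1.4], [12.5, 19.7, 1.4], [14.2, 18.6, 1.4], [15.7, 17.3, 1.4], [17.1, 15.9, 1.4], [18.4, 14.4, 1.4], [19.6, 12.7, 1.4]]
```

```bash
python3 -m handwheel '{"turn":[[0.1,0.2,5],[0,0,5],[0,0,5],[0,0,5],[0,0,5],[0,0,5],[0,0,5],[0,0,5]],"delta_pos":[[9,22,1],[11,21,1],[12,20,1],[14,19,1],[16,18,1],[17,16,1],[18,15,1],[20,13,1]],"fingers":[0,0,0,0,0,0,0,0]}'
python3 - <<'E'
from h import *
info()
for n in("wrist","side"):
    im=manip.grab_frame(n); cv2.imwrite(f"pics/{n}1.png",im[:,:,::-1])
info();plan((.59,-.152,.26),-2.083,8)
E
```

```text
clock: 2.82
tool_pos: [0.5873, -0.167, 0.261]
ee_rot: [-0.001, 0.961, -0.278, -0.001]
contact_force: [-0.4, 1.6, -0.5]
width: 0.997
t 2.82 pos [ 587.2954 -167.0394  260.9697] yaw -122.23 zaxis [-0.0014  0.0018 -1.    ] F [-0.3539  1.6182 -0.4884] w 0.997 j6 1.77
t 2.92 pos [ 587.5251 -168.522   260.096 ] yaw -122.19 zaxis [-0.0024  0.0014 -1.    ] F [-0.2079 -0.1698  0.9405] w 1.000 j6 1.77
rot total -2.8401571744674303 dist 16.70666565480349
turn [[0.0, 0.2, -0.4], [0.0, 0.0, -0.4], [0.0, 0.0, -0.4], [0.0, 0.0, -0.4], [0.0, 0.0, -0.4], [0.0, 0.0, -0.4], [0.0, 0.0, -0.4], [0.0, 0.0, -0.4]] 
delta [[-0.8, -1.9, 0.0], [-0.8, -1.9, 0.0], [-0.8, -1.9, 0.0], [-0.8, -1.9, 0.0], [-0.8, -1.9, 0.0], [-0.8, -1.9, 0.0], [-0.8, -1.9, 0.0], [-0.8, -1.9, 0.0]]
```

View pics/wrist1.png

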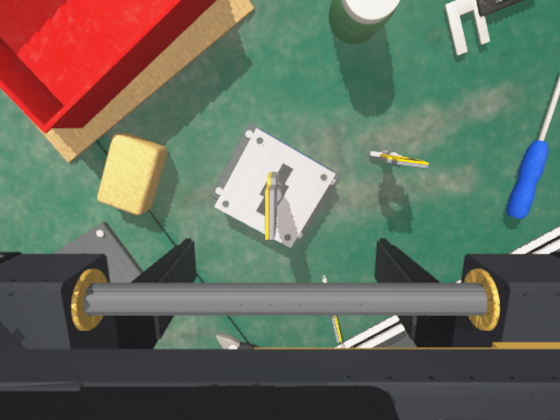

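View pics/side1.png

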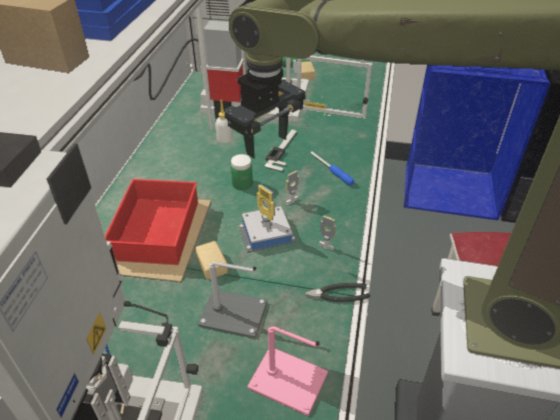

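```bash
cat >> h.py <<'E'
def wcam(p,r):
    H=np.array(manip.get_calibration("wrist")["hand_eye"]); K=np.array(manip.get_calibration("wrist")["camera_matrix"])
    return H,K
def wproj(X,p,r):
    H,K=wcam(p,r); Xt=r.inv().apply(np.asarray(X)-p); Xc=(Xt-H[:3,3])@H[:3,:3]; q=Xc@K.T; return q[:,:2]/q[:,2:]
def wray(uv,z,p,r):
    H,K=wcam(p,r); d=np.linalg.inv(K)@[uv[0],uv[1],1]; d=r.apply(H[:3,:3]@d); o=p+r.apply(H[:3,3]); return o+d*(z-o[2])/d[2]
E
python3 - <<'E'
from h import *
s,p,r=st()
print(proj("side",[p]))
key=(.5892,-.1531,-2.083); soc=(.5898,-.1523,-2.6525);h=.052
print(wproj(W(key,[(-.004,-.022,.15),(-.004,.022,.15),(.004,-.022,.15),(.004,.022,.15)]),p,r))
print(wproj(W(soc,[(-h,-h,.036),(-h,h,.036),(h,h,.036),(h,-h,.036),(0,.033,.036),(0,-.033,.036)]),p,r))
im=cv2.imread("pics/wrist1.png")[110:270,190:360]
cv2.imwrite("pics/c3.png",cv2.resize(im,None,fx=3.7,fy=3.7,interpolation=cv2.INTER_CUBIC))
E
```

```text
[[267.1553 146.8857]]
[[267.0717 242.3217]
 [263.7871 192.033 ]
 [276.3667 241.8921]
 [273.4355 191.5692]]
[[213.4047 207.7404]
 [255.6789 128.9925]
 [335.0341 175.2363]
 [289.8101 249.1176]
 [287.6307 167.0698]
 [259.843  215.4408]]
```

View pics/c3.png

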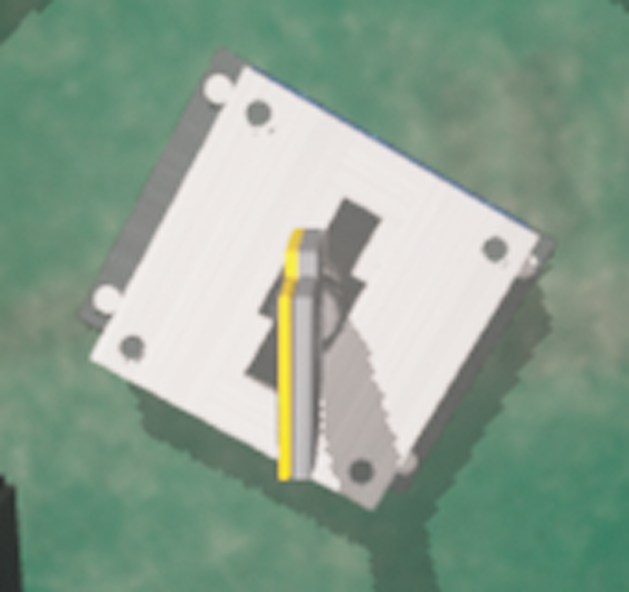

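```bash
python3 - <<'E'
from h import *
s,p,r=st()
P=[wray(np.array(c)/3.7+[190,110]-.4,.15,p,r) for c in[(278,480),(312,479),(286,287),(320,290)]]
P=np.array(P);print(P)
a=(P[2]+P[3]-P[0]-P[1])/2; print("len",np.linalg.norm(a),"yaw of y",np.degrees(np.arctan2(a[1],a[0])),"centre",P.mean(0))
E
```

```text
[[ 0.5753 -0.1386  0.15  ]
 [ 0.5713 -0.1454  0.15  ]
 [ 0.6124 -0.1648  0.15  ]
 [ 0.6078 -0.1708  0.15  ]]
len 0.0449181338029099 yaw of y -35.074940538607926 centre [ 0.5917 -0.1549  0.15  ]
```

```bash
python3 -c "
from h import *
plan((.5903,-.154,.165),-2.182,8)"
```

```text
rot total 2.8321249973277056 dist 96.238463853243
turn [[0.0, 0.2, 0.4], [0.0, 0.0, 0.4], [0.0, 0.0, 0.4], [0.0, 0.0, 0.4], [0.0, 0.0, 0.4], [0.0, 0.0, 0.4], [0.0, 0.0, 0.4], [0.0, 0.0, 0.4]] 
delta [[-0.6, -1.7, 11.9], [-0.7, -1.7, 11.9], [-0.7, -1.7, 11.9], [-0.7, -1.7, 11.9], [-0.7, -1.7, 11.9], [-0.7, -1.7, 11.9], [-0.7, -1.7, 11.9], [-0.7, -1.7, 11.9]]
```

```bash
python3 -m handwheel '{"turn":[[0,0.2,0.7],[0,0,0.7],[0,0,0.7],[0,0,0.7],[0,0,0],[0,0,0],[0,0,0],[0,0,0]],"delta_pos":[[-1,-3,10],[-1,-3,15],[-1,-3,15],[-1,-3,15],[-1,-2,15],[0,0,15],[0,0,10],[0,0,0]],"fingers":[0,0,0,0,0,0,0,0]}'
python3 - <<'E'
from h import *
info()
for n in("wrist","scene"):
    im=manip.grab_frame(n); cv2.imwrite(f"pics/{n}2.png",im[:,:,::-1])
s,p,r=st()
key=(.5905,-.154,-2.182)
print(wproj(W(key,[(-.004,-.022,.15),(-.004,.022,.15),(.004,-.022,.15),(.004,.022,.15)]),p,r))
plan((.5903,-.154,.123),-2.182,8)
E
```

```text
clock: 3.58
tool_pos: [0.5877, -0.1464, 0.1563]
ee_rot: [-0.001, 0.954, -0.298, -0.001]
contact_force: [-0.7, 0.5, 0.6]
width: 1.0
t 3.58 pos [ 587.6504 -146.4246  156.3277] yaw -124.73 zaxis [-0.0018  0.0023 -1.    ] F [-0.7224  0.5197  0.6188] w 1.000 j6 1.84
[[288.6063 281.4631]
 [289.2463 205.5823]
 [302.7669 281.5464]
 [304.2353 205.667 ]]
rot total 0.26277025762347417 dist 36.47323908171156
turn [[-0.1, -0.0, 0.0], [0.0, 0.0, 0.0], [0.0, 0.0, 0.0], [0.0, 0.0, 0.0], [0.0, 0.0, 0.0], [0.0, 0.0, 0.0], [0.0, 0.0, 0.0], [0.0, 0.0, 0.0]] 
delta [[0.6, 0.6, 4.5], [0.6, 0.6, 4.5], [0.6, 0.6, 4.5], [0.6, 0.6, 4.5], [0.6, 0.6, 4.5], [0.6, 0.6, 4.5], [0.6, 0.6, 4.5], [0.6, 0.6, 4.5]]
```

View pics/wrist2.png

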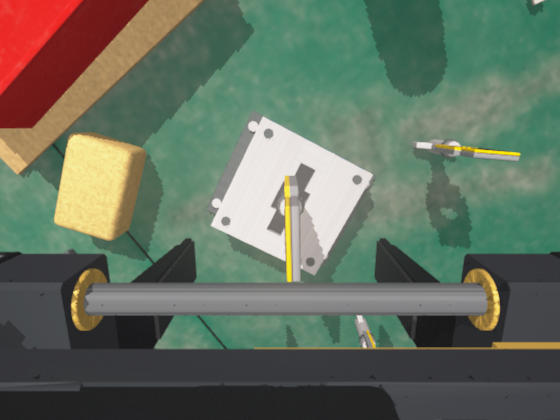

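View pics/scene2.png

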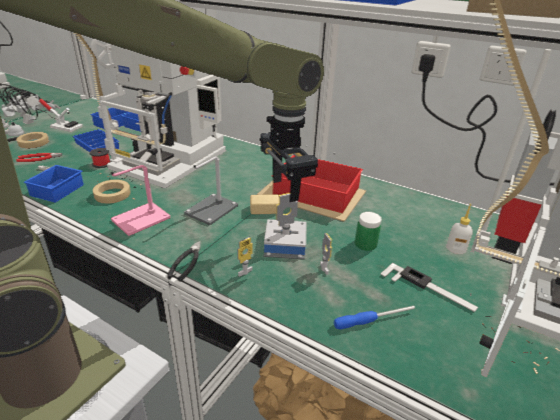

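```bash
python3 -m handwheel '{"turn":[[-0.1,0,0.2],[0,0,0],[0,0,0],[0,0,0],[0,0,0],[0,0,0],[0,0,0],[0,0,0]],"delta_pos":[[1,1,6],[1,1,6],[1,1,6],[1,0.5,5],[0,0,5],[0,0,4],[0,0,1],[0,0,0]],"fingers":[0,0,0,0,60,120,180,200]}' 30 
python3 -c "
from h import *
info()"
```

```text
clock: 4.35
tool_pos: [0.5931, -0.1541, 0.1273]
ee_rot: [0.0, 0.954, -0.301, 0.004]
contact_force: [1.0, -0.1, 0.3]
width: 0.775
t 4.35 pos [ 593.1348 -154.0792  127.3131] yaw -125.00 zaxis [ 0.0081 -0.0032 -1.    ] F [ 0.9797 -0.0922  0.325 ] w 0.775 j6 1.84
```

```bash
python3 -m handwheel '{"turn":[[0.2,0.4,0],[0,0,0],[0,0,0],[0,0,0],[0,0,0],[0,0,0],[0,0,0],[0,0,0]],"delta_pos":[[-1,0,2],[-1,0.5,2],[-0.5,0,0],[0,0,0],[0,0,0],[0,0,0],[0,0,0],[0,0,0]],"fingers":[120,120,120,200,255,255,255,255]}' 30 
python3 -m handwheel '{"turn":[[0,0,0],[0,0,0],[0,0,0],[0,0,0],[0,0,0],[0,0,0],[0,0,0],[0,0,0]],"delta_pos":[[0,0,0],[0,0,0],[0,0,0],[0,0,0],[0,0,0],[0,0,0],[0,0,0],[0,0,0]],"fingers":[255,255,255,255,255,255,255,255]}' 30 
python3 -c "
from h import *
info()
for n in('side','scene','wrist'):
    cv2.imwrite(f'pics/{n}3.png',manip.grab_frame(n)[:,:,::-1])
a=cv2.imread('pics/side3.png')[150:300,190:360];b=cv2.imread('pics/scene3.png')[150:300,215:385]
cv2.imwrite('pics/c4.png',cv2.resize(np.hstack([a,b]),None,fx=2.3,fy=2.3,interpolation=cv2.INTER_CUBIC))
"
```

```text
clock: 5.02
tool_pos: [0.5911, -0.153, 0.1238]
ee_rot: [-0.0, 0.954, -0.301, 0.009]
contact_force: [0.6, -0.9, 0.1]
width: 0.237
clock: 5.68
tool_pos: [0.5913, -0.153, 0.1241]
ee_rot: [-0.0, 0.954, -0.301, 0.01]
contact_force: [0.3, -0.4, 1.4]
width: 0.088
t 5.68 pos [ 591.2926 -153.0285  124.0557] yaw -124.98 zaxis [ 0.0185 -0.0051 -0.9998] F [ 0.2687 -0.3526  1.3825] w 0.088 j6 1.84
```

View pics/c4.png

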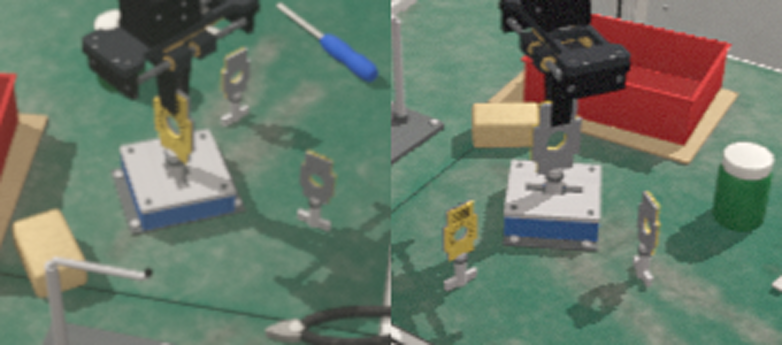

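```bash
python3 -c "
from h import *
plan((.5903,-.1526,.1242),-2.6525,8)"
```

```text
rot total 26.999402862450378 dist 1.0798364179417306
turn [[-0.4, -1.0, 3.4], [0.0, 0.0, 3.4], [0.0, 0.0, 3.4], [0.0, 0.0, 3.4], [0.0, 0.0, 3.4], [0.0, 0.0, 3.4], [0.0, 0.0, 3.4], [0.0, 0.0, 3.4]] 
delta [[-0.1, 0.0, -0.0], [-0.1, 0.0, -0.0], [-0.1, 0.0, -0.0], [-0.1, 0.0, -0.0], [-0.1, 0.1, -0.0], [-0.1, 0.1, -0.0], [-0.1, 0.1, -0.0], [-0.1, 0.1, -0.0]]
```

```bash
python3 -m handwheel '{"turn":[[-0.4,-1,3],[0,0,4],[0,0,4],[0,0,4],[0,0,4],[0,0,4],[0,0,3],[0,0,1]],"delta_pos":[[0,0,0],[-0.5,0,0],[0,0,0],[-0.5,0,0],[0,0,0],[0,0,0],[0,0,0],[0,0,0]],"fingers":[255,255,255,255,255,255,255,255]}' 30 
python3 -c "
from h import *
info()
cv2.imwrite('pics/wrist4.png',manip.grab_frame('wrist')[:,:,::-1])
cv2.imwrite('pics/scene4.png',manip.grab_frame('scene')[:,:,::-1])
info()
b=cv2.imread('pics/scene4.png')[180:270,235:335];a=cv2.imread('pics/wrist4.png')[110:290,200:400]
a=cv2.resize(a,(400,360));b=cv2.resize(b,(400,360))
cv2.imwrite('pics/c5.png',np.hstack([a,b]))
"
```

```text
clock: 6.5
tool_pos: [0.5926, -0.1517, 0.1244]
ee_rot: [-0.002, 0.851, -0.525, 0.002]
contact_force: [0.3, -0.4, -0.9]
width: 0.08
t 6.50 pos [ 592.561  -151.6751  124.432 ] yaw -153.32 zaxis [ 0.0052  0.0011 -1.    ] F [ 0.3184 -0.4493 -0.893 ] w 0.080 j6 2.34
t 6.60 pos [ 592.497  -151.6856  124.4139] yaw -153.17 zaxis [ 0.005   0.0011 -1.    ] F [ 0.7068  0.0307 -1.2652] w 0.080 j6 2.33
```

View pics/c5.png

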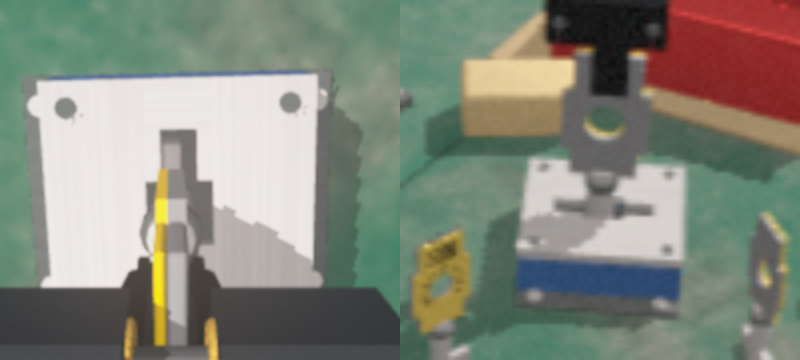

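```bash
python3 -m handwheel '{"turn":[[0,0.3,-0.5],[0,0,-0.5],[0,0,0],[0,0,0],[0,0,0],[0,0,0],[0,0,0],[0,0,0]],"delta_pos":[[0,1,0],[0,1,0],[0,0.5,0],[0,0,-2],[0,0,-2],[0,0,-2],[0,0,0],[0,0,0]],"fingers":[255,255,255,255,255,255,255,255]}' 30 
python3 -c "
from h import *
info()
cv2.imwrite('pics/wrist5.png',manip.grab_frame('wrist')[:,:,::-1])
a=cv2.imread('pics/wrist5.png')[130:290,210:370]
cv2.imwrite('pics/c6.png',cv2.resize(a,(640,600),interpolation=cv2.INTER_CUBIC))
"
```

```text
clock: 7.27
tool_pos: [0.5886, -0.1528, 0.1296]
ee_rot: [0.0, 0.858, -0.514, 0.003]
contact_force: [0.3, 0.1, -1.2]
width: 0.082
t 7.27 pos [ 588.5523 -152.8412  129.6024] yaw -151.86 zaxis [ 0.0042 -0.0036 -1.    ] F [ 0.2842  0.1283 -1.2475] w 0.082 j6 2.31
```

View pics/c6.png

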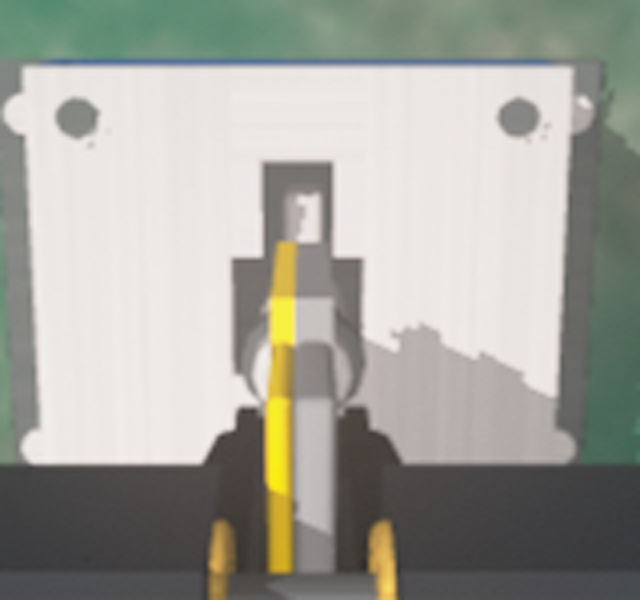

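The wing (crop x 285–322) sits inside the slot (263–333) and parallel to it, so I'm lifting.

```bash
python3 -m handwheel '{"turn":[[0,0,0],[0,0,0],[0,0,0],[0,0,0],[0,0,0],[0,0,0],[0,0,0],[0,0,0]],"delta_pos":[[0,-0.5,-2],[0,-0.5,-4],[0,0,-4],[0,0,-4],[0,0,-4],[0,0,-4],[0,0,-4],[0,0,-4]],"fingers":[255,255,255,255,255,255,255,255]}' 30 
python3 -c "
from h import *
info()"
```

```text
clock: 7.98
tool_pos: [0.589, -0.1521, 0.1619]
ee_rot: [0.001, 0.858, -0.514, 0.002]
contact_force: [0.3, -0.8, -1.3]
width: 0.081
t 7.98 pos [ 589.0376 -152.0748  161.9009] yaw -151.85 zaxis [ 0.0028 -0.0033 -1.    ] F [ 0.3379 -0.7847 -1.3196] w 0.081 j6 2.31
```

```bash
python3 -m handwheel '{"turn":[[0,0,0],[0,0,0],[0,0,0],[0,0,0],[0,0,0],[0,0,0],[0,0,0],[0,0,0]],"delta_pos":[[0,0,-5],[0,0,-10],[0,0,-13],[0,0,-15],[0,0,-15],[0,0,-15],[0,0,-10],[0,0,-3]],"fingers":[255,255,255,255,255,255,255,255]}' 30 
python3 - <<'E'
from h import *
info()
for n in('side','scene'): cv2.imwrite(f'pics/{n}6.png',manip.grab_frame(n)[:,:,::-1])
def tri(a,b):
    P=[np.array(C[n]["camera_matrix"])@np.c_[C[n]["R"],C[n]["t"]] for n in("scene","side")]
    X=cv2.triangulatePoints(P[0],P[1],np.array(a,float),np.array(b,float)).ravel(); return X[:3]/X[3]
print("pink tip",tri((113,175),(318,344)),"pink post",tri((147,168),(272,330)))
a=cv2.imread('pics/scene6.png')[90:300,180:380];b=cv2.imread('pics/side6.png')[110:320,180:380]
cv2.imwrite('pics/c7.png',cv2.resize(np.hstack([a,b]),None,fx=2,fy=2))
plan((.46,.108,.25),-.035,24,-1)
E
```

```text
clock: 8.65
tool_pos: [0.589, -0.1519, 0.2587]
ee_rot: [0.0, 0.858, -0.514, 0.004]
contact_force: [0.1, 0.0, -1.3]
width: 0.084
t 8.65 pos [ 588.9861 -151.8628  258.6987] yaw -151.85 zaxis [ 0.0057 -0.0043 -1.    ] F [ 0.1005  0.0141 -1.3224] w 0.084 j6 2.31
pink tip [0.3993 0.254  0.1624] pink post [0.4884 0.2323 0.1492]
rot total -149.85115229706508 dist 290.06778068784104
turn [[-0.1, -0.3, -6.2], [0.0, 0.0, -6.2], [0.0, 0.0, -6.2], [0.0, 0.0, -6.2], [0.0, 0.0, -6.2], [0.0, 0.0, -6.2], [0.0, 0.0, -6.2], [0.0, 0.0, -6.2]] 
delta [[-12.1, -0.4, 0.2], [-12.0, -1.7, 0.3], [-11.7, -3.0, 0.3], [-11.3, -4.2, 0.3], [-10.8, -5.4, 0.3], [-10.1, -6.6, 0.3], [-9.4, -7.6, 0.3], [-8.5, -8.6, 0.3]]
turn [[0.0, 0.0, -6.2], [0.0, 0.0, -6.2], [0.0, 0.0, -6.2], [0.0, 0.0, -6.2], [0.0, 0.0, -6.2], [0.0, 0.0, -6.2], [0.0, 0.0, -6.2], [0.0, 0.0, -6.2]] 
delta [[-7.5, -9.5, 0.3], [-6.4, -10.2, 0.3], [-5.3, -10.9, 0.3], [-4.0, -11.4, 0.3], [-2.8, -11.8, 0.3], [-1.5, -12.0, 0.3], [-0.2, -12.1, 0.3], [1.1, -12.0, 0.3]]
turn [[0.0, 0.0, -6.2], [0.0, 0.0, -6.2], [0.0, 0.0, -6.2], [0.0, 0.0, -6.2], [0.0, 0.0, -6.2], [0.0, 0.0, -6.2], [0.0, 0.0, -6.2], [0.0, 0.0, -6.2]] 
delta [[2.4, -11.8, 0.3], [3.7, -11.5, 0.3], [4.9, -11.0, 0.3], [6.1, -10.4, 0.3], [7.2, -9.7, 0.3], [8.2, -8.9, 0.3], [9.1, -7.9, 0.3], [9.9, -6.9, 0.3]]
```

View pics/c7.png

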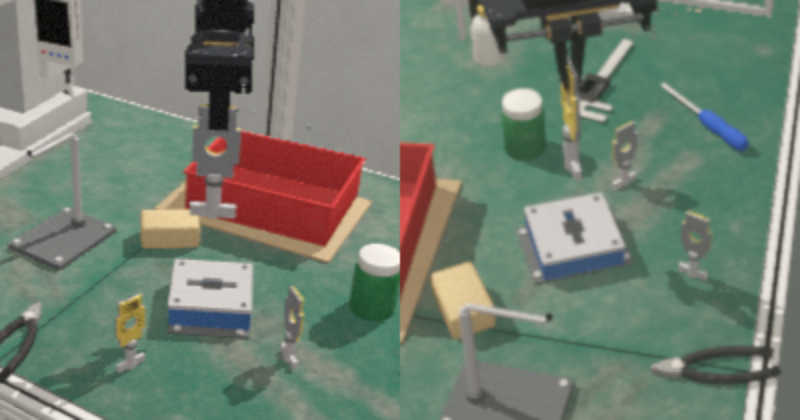

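The key hangs in the gripper clear of the socket and upright, and the slot is empty. I'll carry it to a point in front of the hook tip.

```bash
python3 -m handwheel '{"turn":[[-0.1,-0.3,-4],[0,0,-6.2],[0,0,-6.2],[0,0,-6.2],[0,0,-6.2],[0,0,-6.2],[0,0,-6.2],[0,0,-6.2]],"delta_pos":[[-8,0,0],[-12,-2,0],[-12,-3,0],[-11,-4,0],[-11,-5,0],[-10,-7,0],[-9,-8,0],[-8.5,-8.5,0]],"fingers":[255,255,255,255,255,255,255,255]}' 30 
python3 -m handwheel '{"turn":[[0,0,-6.2],[0,0,-6.2],[0,0,-6.2],[0,0,-6.2],[0,0,-6.2],[0,0,-6.2],[0,0,-6.2],[0,0,-6.2]],"delta_pos":[[-7.5,-9.5,0],[-6.5,-10,0],[-5,-11,0],[-4,-11.5,0],[-3,-12,0],[-1.5,-12,0],[0,-12,0],[1,-12,0]],"fingers":[255,255,255,255,255,255,255,255]}' 30
python3 -c "
from h import *
info();plan((.46,.108,.25),-.035,8,-1)"
```

```text
clock: 9.42
tool_pos: [0.5443, -0.0656, 0.2471]
ee_rot: [-0.001, 0.994, -0.109, -0.008]
contact_force: [0.2, -0.1, -1.1]
width: 0.083
clock: 10.08
tool_pos: [0.4926, 0.0258, 0.2366]
ee_rot: [-0.009, 0.94, 0.339, -0.015]
contact_force: [-0.3, 0.1, -1.5]
width: 0.08
t 10.08 pos [492.6059  25.7674 236.5858] yaw -50.34 zaxis [-0.0351  0.0062 -0.9994] F [-0.2609  0.11   -1.4724] w 0.080 j6 0.82
rot total -48.33417068198018 dist 89.472246504667
turn [[-1.6, 1.2, -6.0], [0.0, 0.0, -6.0], [0.0, 0.0, -6.0], [0.0, 0.0, -6.0], [0.0, 0.0, -6.0], [0.0, 0.0, -6.0], [0.0, 0.0, -6.0], [0.0, 0.0, -6.0]] 
delta [[3.4, -10.6, -1.5], [4.5, -10.1, -1.7], [5.5, -9.6, -1.7], [6.5, -8.9, -1.7], [7.4, -8.2, -1.7], [8.2, -7.4, -1.7], [9.0, -6.5, -1.7], [9.6, -5.5, -1.7]]
```

```bash
python3 -m handwheel '{"turn":[[-1.6,1.2,-6],[0,0,-6],[0,0,-6],[0,0,-6],[0,0,-6],[0,0,-6],[0,0,-5],[0,0,-4]],"delta_pos":[[3.5,-10.5,-2],[4.5,-10,-2],[5.5,-9.5,-2],[6.5,-9,-2],[7.5,-8,-2],[8,-7.5,-2],[9,-6.5,-1],[5,-3,0]],"fingers":[255,255,255,255,255,255,255,255]}' 30 
python3 -c "
from h import *
info();plan((.46,.108,.25),-.035,8)"
```

```text
clock: 10.75
tool_pos: [0.4525, 0.1066, 0.2391]
ee_rot: [-0.006, 0.725, 0.689, -0.007]
contact_force: [0.1, 0.4, -2.0]
width: 0.081
t 10.75 pos [452.4719 106.5908 239.0675] yaw -2.86 zaxis [-0.0184 -0.0004 -0.9998] F [ 0.0551  0.3528 -2.045 ] w 0.081 j6 0.16
rot total -0.8574389263118386 dist 13.348349102014662
turn [[-1.1, 0.1, -0.1], [0.0, 0.0, -0.1], [0.0, 0.0, -0.1], [0.0, 0.0, -0.1], [0.0, 0.0, -0.1], [0.0, 0.0, -0.1], [0.0, 0.0, -0.1], [0.0, 0.0, -0.1]] 
delta [[0.2, 0.9, -1.4], [0.2, 0.9, -1.4], [0.2, 0.9, -1.4], [0.2, 0.9, -1.4], [0.2, 0.9, -1.4], [0.2, 0.9, -1.4], [0.2, 0.9, -1.4], [0.2, 0.9, -1.4]]
```

```bash
python3 -m handwheel '{"turn":[[-1.1,0.1,-0.5],[0,0,0],[0,0,0],[0,0,0],[0,0,0],[0,0,0],[0,0,0],[0,0,0]],"delta_pos":[[0,2,5],[0,2,8],[0,2,9],[0,0,9],[0,0,9],[0,0,7],[0,0,4],[0,0,0]],"fingers":[255,255,255,255,255,255,255,255]}' 30 
python3 - <<'E'
from h import *
info()
for n in('side','scene','wrist'): cv2.imwrite(f'pics/{n}7.png',manip.grab_frame(n)[:,:,::-1])
a=cv2.imread('pics/scene7.png')[130:250,110:270];b=cv2.imread('pics/side7.png')[200:350,180:380]
cv2.imwrite('pics/c8.png',cv2.resize(a,None,fx=4.5,fy=4.5,interpolation=cv2.INTER_CUBIC))
cv2.imwrite('pics/c9.png',cv2.resize(b,None,fx=4,fy=4,interpolation=cv2.INTER_CUBIC))
E
```

```text
clock: 11.42
tool_pos: [0.4546, 0.1066, 0.1767]
ee_rot: [-0.004, 0.721, 0.693, -0.004]
contact_force: [-0.2, -0.6, -1.3]
width: 0.079
t 11.42 pos [454.6198 106.5615 176.7187] yaw -2.22 zaxis [-0.0111 -0.0007 -0.9999] F [-0.2017 -0.6192 -1.3294] w 0.079 j6 0.15
```

View pics/c8.png

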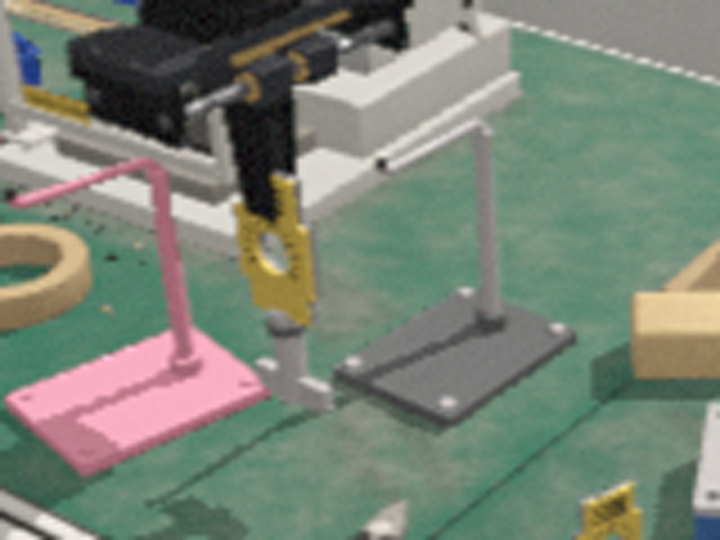

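View pics/c9.png

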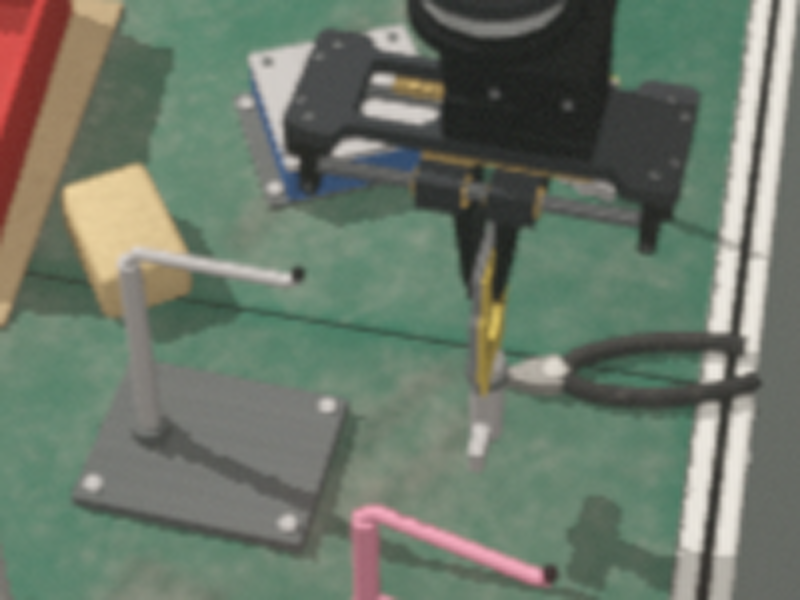

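View pics/wrist7.png

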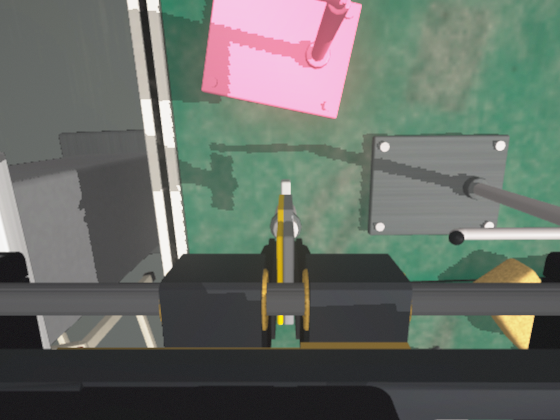

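```bash
python3 - <<'E'
from h import *
s,p,r=st()
print("tip",wray((456.5,237.5),.166,p,r),"bar right",wray((550,234),.16,p,r), "base corners",[wray(c,.01,p,r) for c in((374,136),(371,233),(504,136))])
print("two-cam stand tip",W((.5948,.1097,-.0346),[(-.045,0,.165)]), "seat .5948 .1097")
# two-cam estimate of eye now
key=(p[0],p[1],-.039); 
for z in(.150,.1537): print(z,(proj("scene",W(key,[(-.004,0,z)]))-[110,130])*4.5, (proj("side",W(key,[(-.004,0,z)]))-[180,200])*4)
print((proj("scene",[W((.5948,.1097,-.0346),[(-.045,0,.165)])[0]])-[110,130])*4.5)
print("tab corners", (proj("scene",W(key,[(-.004,-.022,.2027),(-.004,.022,.2027),(-.004,.028,.0567),(-.004,-.028,.0567)]))-[110,130])*4.5)
E
```

```text
tip [0.5523 0.112  0.166 ] bar right [0.6084 0.1101 0.16  ] base corners [array([0.5431, 0.1629, 0.01  ]), array([0.5425, 0.0652, 0.01  ]), array([0.6673, 0.1582, 0.01  ])]
two-cam stand tip [[0.5498 0.1113 0.165 ]] seat .5948 .1097
0.15 [[269.2192 258.4628]] [[491.7197 318.6569]]
0.1537 [[268.5    252.6625]] [[491.9184 313.8002]]
[[379.5961 166.7719]]
tab corners [[287.5844 185.0334]
 [230.427  162.6818]
 [252.7752 382.1278]
 [321.0635 413.9921]]
```

```bash
python3 -m handwheel '{"turn":[[-0.6,0,0],[0,0,0],[0,0,0],[0,0,0],[0,0,0],[0,0,0],[0,0,0],[0,0,0]],"delta_pos":[[1.5,0,-4],[1.5,0,-4],[1,4,-2],[1,12,0],[1,16,0],[0.5,18,0],[0,14,0],[0,5,0]],"fingers":[255,255,255,255,255,255,255,255]}' 30 
python3 - <<'E'
from h import *
info()
for n in('side','scene'): cv2.imwrite(f'pics/{n}8.png',manip.grab_frame(n)[:,:,::-1])
a=cv2.imread('pics/scene8.png')[130:250,130:270];b=cv2.imread('pics/side8.png')[220:340,180:320]
cv2.imwrite('pics/c10.png',cv2.resize(a,None,fx=5,fy=5,interpolation=cv2.INTER_CUBIC))
cv2.imwrite('pics/c11.png',cv2.resize(b,None,fx=5,fy=5,interpolation=cv2.INTER_CUBIC))
s,p,r=st()
print((proj("scene",[W((.5948,.1097,-.0346),[(-.045,0,.165)])[0]])-[130,130])*5)
E
```

```text
clock: 12.23
tool_pos: [0.5312, 0.1124, 0.1979]
ee_rot: [0.005, 0.72, 0.694, 0.006]
contact_force: [0.5, -0.3, -1.5]
width: 0.083
t 12.23 pos [531.1855 112.4138 197.8971] yaw -2.14 zaxis [ 0.0168  0.0011 -0.9999] F [ 0.5009 -0.2813 -1.5231] w 0.083 j6 0.15
[[321.7734 185.3021]]
```

View pics/c10.png

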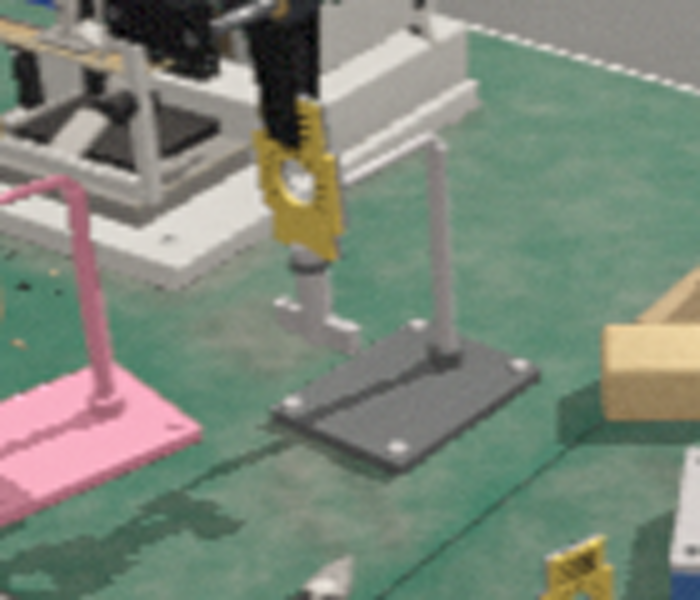

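View pics/c11.png

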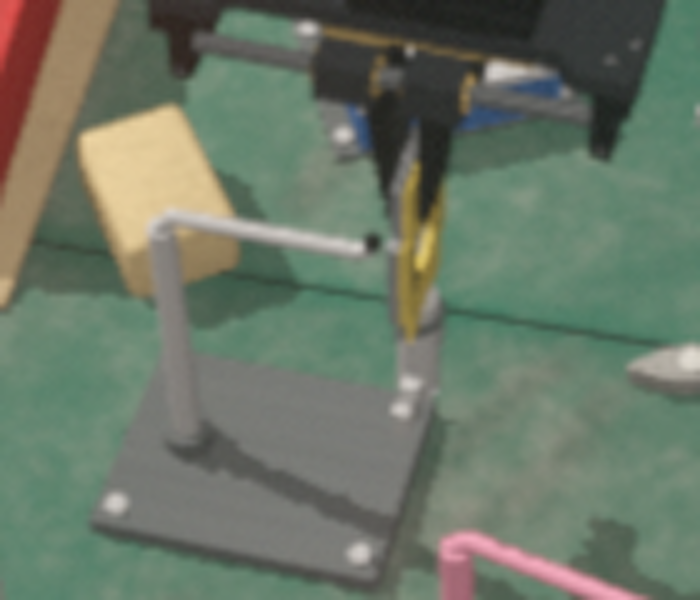

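```bash
python3 -m handwheel '{"turn":[[0.5,0,0],[0.3,0,0],[0,0,0],[0,0,0],[0,0,0],[0,0,0],[0,0,0],[0,0,0]],"delta_pos":[[-0.5,0,3],[-0.5,0,3],[0,0,3],[0,0,1],[0,0,0],[0,0,0],[0,0,0],[0,0,0]],"fingers":[255,255,255,255,255,255,255,255]}' 30 
python3 - <<'E'
from h import *
info()
for n in('side','scene'): cv2.imwrite(f'pics/{n}9.png',manip.grab_frame(n)[:,:,::-1])
a=cv2.imread('pics/scene9.png')[150:230,150:240];b=cv2.imread('pics/side9.png')[230:310,210:300]
cv2.imwrite('pics/c12.png',cv2.resize(np.hstack([a,b]),None,fx=4.4,fy=4.4,interpolation=cv2.INTER_CUBIC))
E
```

```text
clock: 13.0
tool_pos: [0.5268, 0.1116, 0.1861]
ee_rot: [-0.001, 0.72, 0.694, -0.0]
contact_force: [-0.3, 0.9, -1.4]
width: 0.082
t 13.00 pos [526.8499 111.611  186.0876] yaw -2.09 zaxis [-0.0021  0.0016 -1.    ] F [-0.3068  0.8603 -1.41  ] w 0.082 j6 0.14
```

View pics/c12.png

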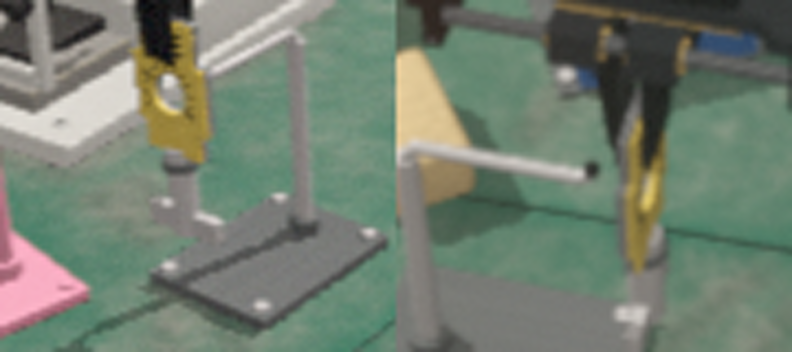

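```bash
python3 -m handwheel '{"turn":[[0,0,0],[0,0,0],[0,0,0],[0,0,0],[0,0,0],[0,0,0],[0,0,0],[0,0,0]],"delta_pos":[[-0.5,0,-2],[0,0,-1],[0,5,0],[0,8,0],[0,8,0],[0,8,0],[0,6,0],[0,1,0]],"fingers":[255,255,255,255,255,255,255,255]}' 30 
python3 - <<'E'
from h import *
info()
for n in('side','scene','wrist'): cv2.imwrite(f'pics/{n}10.png',manip.grab_frame(n)[:,:,::-1])
a=cv2.imread('pics/scene10.png')[150:230,150:240];b=cv2.imread('pics/side10.png')[230:310,210:300]
cv2.imwrite('pics/c13.png',cv2.resize(np.hstack([a,b]),None,fx=4.4,fy=4.4,interpolation=cv2.INTER_CUBIC))
E
```

```text
clock: 13.77
tool_pos: [0.5677, 0.1096, 0.1903]
ee_rot: [-0.0, 0.72, 0.694, 0.001]
contact_force: [-0.8, 0.6, -1.4]
width: 0.08
t 13.77 pos [567.6841 109.6153 190.2776] yaw -2.10 zaxis [ 0.0005  0.0018 -1.    ] F [-0.8308  0.575  -1.3725] w 0.080 j6 0.13
```

View pics/c13.png

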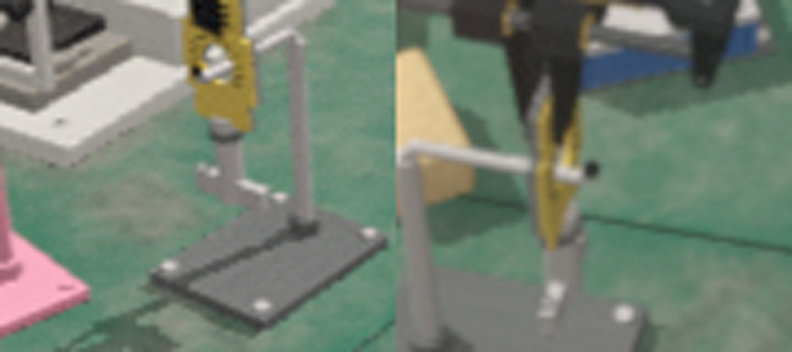

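View pics/wrist10.png

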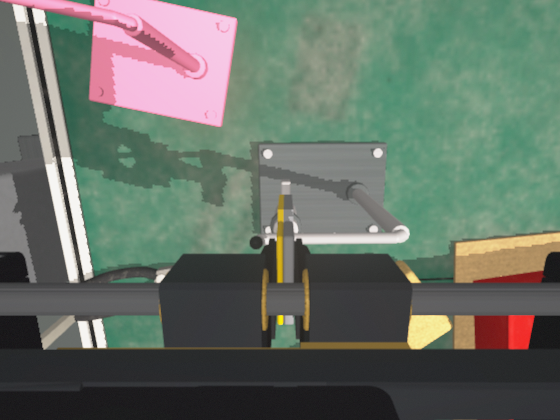

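The eye is threaded: the black ball (crop 195,70) is in front of the yellow face and the bar runs through the eye. Next I'll advance to mid-bar and lower.

```bash
python3 -m handwheel '{"turn":[[0,0,0],[0,0,0],[0,0,0],[0,0,0],[0,0,0],[0,0,0],[0,0,0],[0,0,0]],"delta_pos":[[0,6,0],[0,7,0],[0,6,0],[0,2,2],[0,0,3],[0,0,3],[0,0,1],[0,0,0]],"fingers":[255,255,255,255,255,255,255,255]}' 30 
python3 - <<'E'
from h import *
info()
E
```

```text
clock: 14.58
tool_pos: [0.5889, 0.1089, 0.1796]
ee_rot: [-0.001, 0.72, 0.694, -0.0]
contact_force: [0.1, -0.3, -1.5]
width: 0.081
t 14.58 pos [588.8572 108.9476 179.5598] yaw -2.07 zaxis [-0.0016  0.0017 -1.    ] F [ 0.1463 -0.2599 -1.4803] w 0.081 j6 0.13
```

```bash
python3 -m handwheel '{"turn":[[0,0,0],[0,0,0],[0,0,0],[0,0,0],[0,0,0],[0,0,0],[0,0,0],[0,0,0]],"delta_pos":[[0,0.5,1],[0,0.5,1],[0,0.5,1],[0,0,1],[0,0,1],[0,0,0],[0,0,0],[0,0,0]],"fingers":[255,255,255,255,255,255,255,255]}' 30 
python3 - <<'E'
from h import *
info()
for n in('side','scene'): cv2.imwrite(f'pics/{n}11.png',manip.grab_frame(n)[:,:,::-1])
a=cv2.imread('pics/scene11.png')[140:220,160:250];b=cv2.imread('pics/side11.png')[230:310,190:280]
cv2.imwrite('pics/c14.png',cv2.resize(np.hstack([a,b]),None,fx=4.4,fy=4.4,interpolation=cv2.INTER_CUBIC))
E
```

```text
clock: 15.25
tool_pos: [0.5898, 0.109, 0.1739]
ee_rot: [-0.001, 0.72, 0.694, -0.0]
contact_force: [-0.2, -0.2, -0.7]
width: 0.081
t 15.25 pos [589.8135 108.9839 173.8955] yaw -2.05 zaxis [-0.0021  0.0017 -1.    ] F [-0.1751 -0.2067 -0.7348] w 0.081 j6 0.13
```

View pics/c14.png

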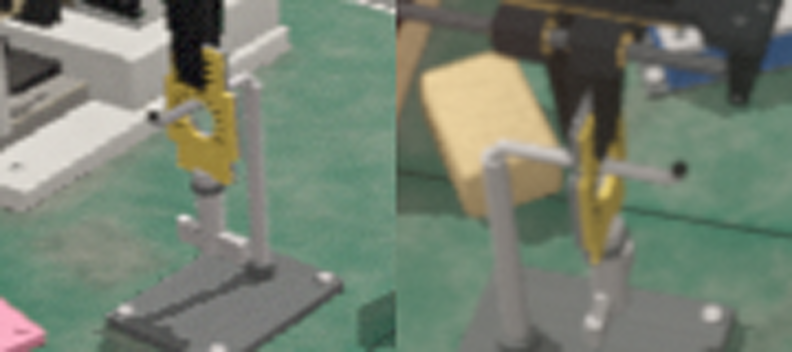

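```bash
python3 -m handwheel '{"turn":[[0,0,0],[0,0,0],[0,0,0],[0,0,0],[0,0,0],[0,0,0],[0,0,0],[0,0,0]],"delta_pos":[[0,0,0.5],[0,0,0],[0,0,0],[0,0,0],[0,0,0],[0,0,0],[0,0,0],[0,0,0]],"fingers":[255,255,255,255,255,255,255,255]}' 30 
python3 - <<'E'
from h import *
info()
E
```

```text
clock: 16.02
tool_pos: [0.5901, 0.109, 0.1738]
ee_rot: [-0.001, 0.72, 0.694, 0.0]
contact_force: [0.4, 1.1, -1.6]
width: 0.082
t 16.02 pos [590.053  109.0157 173.7988] yaw -2.06 zaxis [-0.0013  0.0017 -1.    ] F [ 0.445   1.1176 -1.5783] w 0.082 j6 0.13
```

```bash
python3 -m handwheel '{"turn":[[0,0,0],[0,0,0],[0,0,0],[0,0,0],[0,0,0],[0,0,0],[0,0,0],[0,0,0]],"delta_pos":[[0,0,1],[0,0,0],[0,0,0],[0,0,1],[0,0,0],[0,0,0],[0,0,0],[0,0,0]],"fingers":[255,255,255,255,255,255,255,255]}' 30 
python3 - <<'E'
from h import *
info()
E
```

```text
clock: 16.68
tool_pos: [0.5907, 0.1092, 0.1736]
ee_rot: [-0.001, 0.72, 0.694, 0.001]
contact_force: [0.0, -0.4, 0.5]
width: 0.083
t 16.68 pos [590.7253 109.2198 173.553 ] yaw -2.05 zaxis [ 0.0008  0.0022 -1.    ] F [ 0.0338 -0.4309  0.4524] w 0.083 j6 0.13
```

```bash
python3 -m handwheel '{"turn":[[0,0,0],[0,0,0],[0,0,0],[0,0,0],[0,0,0],[0,0,0],[0,0,0],[0,0,0]],"delta_pos":[[0,0,1],[0,0,1],[0,0,0.5],[0,0,0.5],[0,0,0.5],[0,0,0.5],[0,0,0.5],[0,0,0.5]],"fingers":[255,255,255,255,255,255,255,255]}' 30 
python3 - <<'E'
from h import *
info()
for n in('side','scene'): cv2.imwrite(f'pics/{n}12.png',manip.grab_frame(n)[:,:,::-1])
info()
a=cv2.imread('pics/scene12.png')[140:220,160:250];b=cv2.imread('pics/side12.png')[230:310,190:280]
cv2.imwrite('pics/c15.png',cv2.resize(np.hstack([a,b]),None,fx=4.4,fy=4.4,interpolation=cv2.INTER_CUBIC))
E
```

```text
clock: 17.35
tool_pos: [0.5909, 0.1093, 0.1734]
ee_rot: [-0.0, 0.72, 0.694, 0.001]
contact_force: [-3.5, -0.5, 5.1]
width: 0.081
t 17.35 pos [590.9322 109.3193 173.3675] yaw -2.04 zaxis [ 0.0014  0.0022 -1.    ] F [-3.5248 -0.5117  5.1136] w 0.081 j6 0.13
t 17.45 pos [590.9089 109.311  173.3551] yaw -2.04 zaxis [ 0.0014  0.0022 -1.    ] F [-2.764  -0.2137  5.3865] w 0.084 j6 0.13
```

View pics/c15.png

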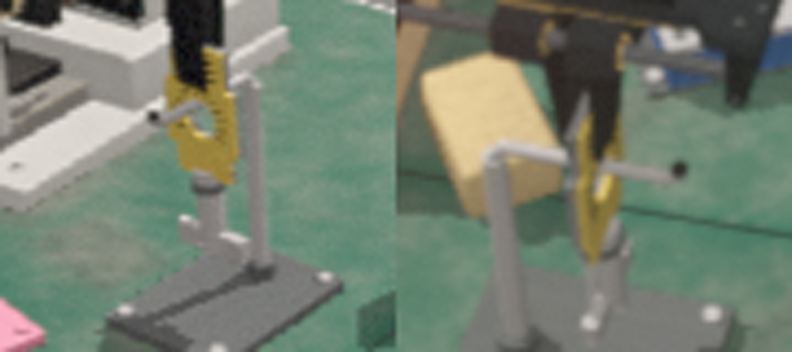

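```bash
python3 -m handwheel '{"turn":[[0,0,0],[0,0,0],[0,0,0],[0,0,0],[0,0,0],[0,0,0],[0,0,0],[0,0,0]],"delta_pos":[[0,0,-0.5],[0,0,0],[0,0,0],[0,0,0],[0,0,0],[0,0,0],[0,0,0],[0,0,0]],"fingers":[255,232,230,227,224,220,215,210]}' 10
python3 - <<'E'
from h import *
info()
for n in('side','scene','wrist'): cv2.imwrite(f'pics/{n}13.png',manip.grab_frame(n)[:,:,::-1])
a=cv2.imread('pics/scene13.png')[140:220,160:250];b=cv2.imread('pics/side13.png')[230:310,190:280]
cv2.imwrite('pics/c16.png',cv2.resize(np.hstack([a,b]),None,fx=4.4,fy=4.4,interpolation=cv2.INTER_CUBIC))
E
```

```text
clock: 18.12
tool_pos: [0.5911, 0.1092, 0.1705]
ee_rot: [-0.0, 0.72, 0.694, 0.001]
contact_force: [0.8, 0.1, -0.3]
width: 0.168
t 18.12 pos [591.0573 109.1513 170.5425] yaw -2.05 zaxis [ 0.0014  0.002  -1.    ] F [ 0.7517  0.0625 -0.2805] w 0.168 j6 0.13
```

View pics/c16.png

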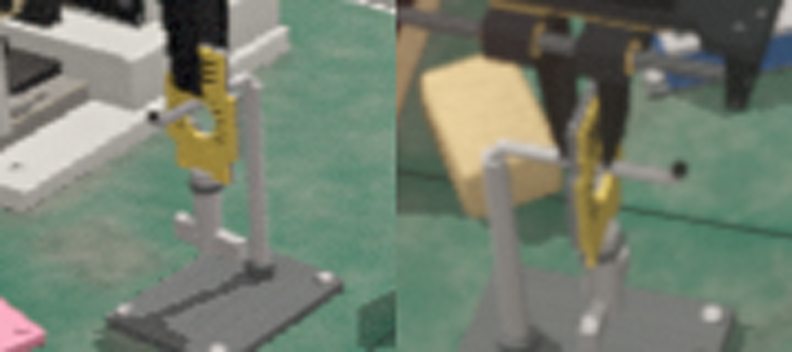

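View pics/wrist13.png

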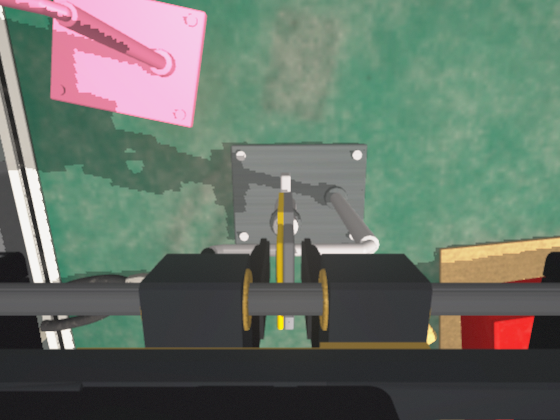

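The key hangs on the bar between the opened fingers, with gaps on both sides. I'll back straight up.

```bash
python3 -m handwheel '{"turn":[[0,0,0],[0,0,0],[0,0,0],[0,0,0],[0,0,0],[0,0,0],[0,0,0],[0,0,0]],"delta_pos":[[0,0,0],[0,0,-2],[0,0,-4],[0,0,-6],[0,0,-8],[0,0,-10],[0,0,-12],[0,0,-14]],"fingers":[200,195,190,190,190,190,190,190]}' 10
python3 -m handwheel '{"turn":[[0,0,0],[0,0,0],[0,0,0],[0,0,0],[0,0,0],[0,0,0],[0,0,0],[0,0,0]],"delta_pos":[[0,0,-15],[0,0,-15],[0,0,-15],[0,0,-12],[0,0,-6],[0,0,0],[0,0,0],[0,0,0]],"fingers":[190,190,190,190,190,190,190,190]}' 10
python3 -m handwheel '{"turn":[[0,0,0],[0,0,0],[0,0,0],[0,0,0],[0,0,0],[0,0,0],[0,0,0],[0,0,0]],"delta_pos":[[0,0,0],[0,0,0],[0,0,0],[0,0,0],[0,0,0],[0,0,0],[0,0,0],[0,0,0]],"fingers":[190,190,190,190,190,190,190,190]}' 10
python3 - <<'E'
from h import *
info()
for n in('side','scene','wrist'): cv2.imwrite(f'pics/{n}14.png',manip.grab_frame(n)[:,:,::-1])
a=cv2.imread('pics/scene14.png')[140:220,160:250];b=cv2.imread('pics/side14.png')[230:310,190:280]
cv2.imwrite('pics/c17.png',cv2.resize(np.hstack([a,b]),None,fx=4.4,fy=4.4,interpolation=cv2.INTER_CUBIC))
E
```

```text
clock: 18.93
tool_pos: [0.5896, 0.1089, 0.2289]
ee_rot: [-0.002, 0.72, 0.694, -0.001]
contact_force: [0.8, -1.0, 0.4]
width: 0.256
clock: 19.6
tool_pos: [0.5921, 0.109, 0.3084]
ee_rot: [0.003, 0.72, 0.694, 0.005]
contact_force: [0.3, -0.2, -0.7]
width: 0.254
clock: 20.27
tool_pos: [0.5903, 0.1089, 0.3026]
ee_rot: [0.0, 0.72, 0.694, 0.002]
contact_force: [0.5, -0.2, 0.1]
width: 0.255
t 20.27 pos [590.2513 108.8674 302.6299] yaw -2.05 zaxis [ 0.0028  0.0021 -1.    ] F [ 0.4589 -0.1697  0.0539] w 0.255 j6 0.13
```

View pics/c17.png

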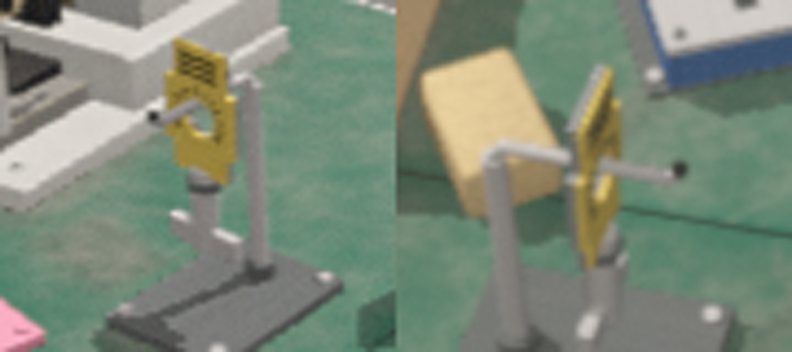

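View pics/wrist14.png

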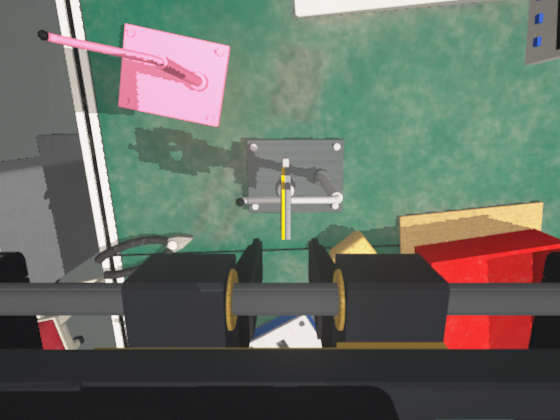

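View pics/scene14.png

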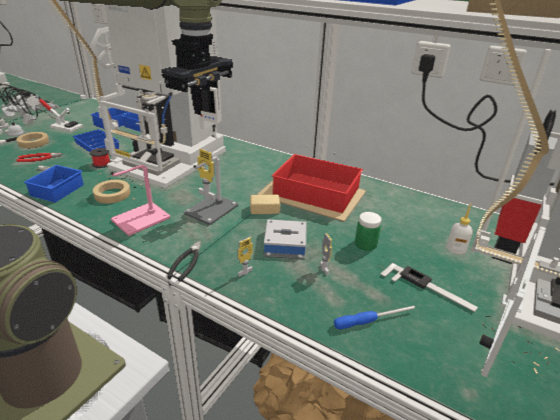

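The key hangs with its yellow face outward near mid-bar, and everything else stands where it was. I'll wait about 2 s for any swing to die down, then compare pictures.

```bash
for i in 1 2 3; do python3 -m handwheel '{"turn":[[0,0,0],[0,0,0],[0,0,0],[0,0,0],[0,0,0],[0,0,0],[0,0,0],[0,0,0]],"delta_pos":[[0,0,0],[0,0,0],[0,0,0],[0,0,0],[0,0,0],[0,0,0],[0,0,0],[0,0,0]],"fingers":[190,190,190,190,190,190,190,190]}' 10 >/dev/null; done
python3 - <<'E'
from h import *
info()
A={}
for i in range(4):
    for n in('side','scene'):
        im=manip.grab_frame(n); A.setdefault(n,[]).append(im.astype(int)); cv2.imwrite(f'pics/{n}15_{i}.png',im[:,:,::-1])
for n,(y,x) in dict(scene=(140,160),side=(230,190)).items():
    print(n,[np.abs(A[n][i]-A[n][0])[y:y+80,x:x+90].mean().round(2) for i in range(4)], "vs earlier",np.abs(A[n][0]-cv2.imread(f'pics/{n}14.png')[:,:,::-1])[y:y+80,x:x+90].mean().round(2))
a=A['scene'][3].astype(np.uint8)[140:220,160:250,::-1];b=A['side'][3].astype(np.uint8)[230:310,190:280,::-1]
cv2.imwrite('pics/c18.png',cv2.resize(np.hstack([a,b]),None,fx=4.4,fy=4.4,interpolation=cv2.INTER_CUBIC))
E
```

```text
t 22.42 pos [590.4633 108.8875 303.3257] yaw -2.05 zaxis [ 0.004   0.0022 -1.    ] F [-0.4711 -0.3065  0.144 ] w 0.255 j6 0.13
scene [np.float64(0.0), np.float64(1.69), np.float64(1.7), np.float64(1.69)] vs earlier 1.69
side [np.float64(0.0), np.float64(0.79), np.float64(0.79), np.float64(0.81)] vs earlier 0.78
```

View pics/c18.png

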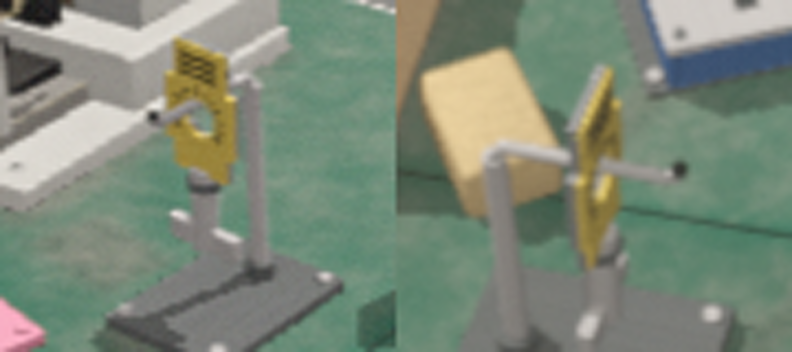

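Only picture noise differs, so the key is at rest. I'm handing the job in.

```bash
python3 -c "
from cell import manip
print(manip.job_done())"
```

```text
the job is handed in; nothing more can be done
None
```

The interlock key is out of its socket and hanging by its eye on the dark steel stand's hook. The job is handed in; no verdict is reported. I turned the key about 27° to bring its wings in line with the slot, then lifted it straight up. I carried it over with a half turn, threaded the eye over the hook's ball tip to about mid-bar, lowered it until it touched, and let go.

**Last checks, about 22.4 s in:**
- **Key:** in the scene and side pictures it hangs upright with the yellow face outward. Frames taken before and after a 2 s wait differ only by picture noise, so it is at rest.
- **Robot:** the gripper is about 100 mm above the key's top, and the wrist force is about zero.
- **Other things:** the cutters, foam, jar and driver look to be where they started. I judged this by eye and did not measure it.

**Disagreements along the way:**
- **Key angle:** the first two-camera fit was about 6° off from the wrist view. I used the wrist view, and the grip and slot alignment fitted it.
- **Eye height:** before threading, the pictures put the eye a few mm lower than the arm readings did, so I raised it 3 mm.

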